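# Slide the amber lamp lens into its cell

### The arm

A 6-joint arm with a two-finger parallel gripper is mounted at the origin on the work surface. World frame = base frame: x ahead of the robot, y to its left, z up, the work surface at z = 0. Lengths are in mm, angles in degrees, forces in N, time in s.
With the tool pointing down it reaches from about 275 to 975 mm from the base axis. Payload 8.4 kg.
Tool frame: the origin (TCP) lies on the centre line of the jaws, within the pads' length; the fingertips stand 8 mm ahead of it and the grasp point (between the pads) lies 11 mm behind it (manip.tip_reach is the distance from the TCP to the fingertips, in mm); z points along the fingers, y is the direction in which the jaws open and shut (so a half turn about z gives the same grasp; the last joint's range is limited). The gripper opens to 92 mm and grips with 3 to 60 N. Pads are 20 mm wide; open, the fingers measure 128 mm over their backs; the gripper's body (75 mm by 189 mm) begins 69 mm behind the grasp point.
Start: joints at [-0.138, 20.225, 93.587, -0, 66.188, -0.138], TCP at [625.002, -0, 222.583] pointing down, gripper open.
Joint ranges: [-150.9, 150.9], [-52.94, 120.26], [3.33, 152.33], [-74.26, 254.26], [0, 154.13], [-172.89, 172.89]. Speed limits (degrees/s): [127.2, 127.2, 159.86, 180, 180, 180].

### API

Orientations are given as [roll, pitch, yaw] about the fixed x, y, z axes, in that order (R = Rz(yaw) Ry(pitch) Rx(roll)).
In Python, from cell import manip, get_image, camera_info, ticket gives the robot as it stands. The module is installed in compiled form; this text tells all that it offers.
- The arm moves only by the shell command python3 -m jog 'ROWS' [FORCE]. ROWS is JSON, one flat list of numbers, 7 for each row, row after row: the shift along the tool's x, y, z in units of 30 mm (1.0 is 30 mm), then the turn, a rotation vector about the tool's x, y, z in units of 6 degrees (1.0 is 6 degrees), then the closure in counts, from 0 (fully open) to 255 (shut). A call has 1 to 12 rows; each row shifts and turns the commanded pose from where the row before left it, along the tool's axes as they then stand; what a row does not reach is not made up. A row lasts 1/12 s, in which the tool goes at most 41.7 mm and 7.16 degrees, less where a joint would pass 70% of its speed; a pose out of reach is approached as far as the arm can. A call is refused whole if a number of a shift passes 1 or a number of a turn 1, either way. A call with a gripper value outside its range is refused whole. The fingers move at their own pace and stop on an object; FORCE is the grip in N (left out, the last holds). Time passes only in rows, so rows that do not move let the fingers close. It gives the time, the measured TCP pose, the force and the opening at its end, in the units of the state.
- manip.sense(): the state, without advancing time (a new reading comes with each control period).
- get_image(name): name is "scene" or "side" or "wrist"; returns the picture (420x560x3 uint8, red, green, blue); there is no depth.
- camera_info(name): a dict with "fx", "fy", "cx", "cy" (pixels), "dist_coeffs" ([k1, k2, p1, p2, k3] as OpenCV has them; the pictures are not rectified), "xyz" and "orientation" of the camera in the world; the wrist camera has in their place "tool_from_camera" (4x4, takes a point from camera to tool coordinates, whose origin is the TCP and whose axes are the flange's). Camera axes: x right, y up, looking along -z (the intrinsics and any distortion apply to the point x, -y, -z); pixel columns grow to the right and rows downward; lengths in mm; the calibration is good to about 2 mm. A picture is of the moment at which its call begins: read the wrist's pose just before it. camera_info takes no time and is no camera call.
- ticket.job_done(): hands the job in, once; it reports no verdict.
The state is a dict: "t": time; "q": joint angles; "qvel": joint speeds; "tau": joint torques, N m; "ee_pos": TCP position; "tcp_rot": TCP orientation; "force": force on the tool from outside, world axes, zero at the start; "ft_torque": the same for the moment, N m; "width": finger opening in mm.
Only numpy, scipy, OpenCV 4.12 (cv2) and the standard library are available. Lean on these libraries where they do the work, as an engineer would, in place of code of your own. Each camera call takes 0.05 s, during which the arm holds its last target.

### The job

On the bench lies the grey front panel of a control unit, face up, with a loose amber lamp lens on it. With the fingertips, push the lens flat along the panel face and over the edge of the empty round cell between the green and the red lamp, until it drops in and lies level, flush with the face. Do not pick the lens up, and leave everything else, on the panel and on the bench, where it is.

Things in the scene. Friction and masses are not known exactly. Their poses are not given: they have to be found in the camera images.
- lens: Loose amber plastic disc, 40 mm diameter, 8 mm thick, about 16 g. Origin at the centre of its underside, z up through the disc. It starts lying flat on the panel face, 45 to 100 mm from the empty cell (centre to centre), always on the side of the cell towards the panel's middle.
- panel: Light grey panel, 280 mm along its x, 170 mm along its y, 25 mm thick, face up on the bench, fixed, turned any way. Origin at the centre of its underside, z up; face at z = 25 mm. Lamp row at panel x = +60 mm: green at y = +58, empty cell at y = 0, red at y = -58 mm. Green and red lamps (40 mm) and the corner screws are flush: fingers can pass over them.
- switch (a point): Fixed black selector switch on the panel, 30 mm diameter, 25 mm high, at panel x = -112, y = -45 mm; this point is the centre of its foot, on the panel face. Not to be used.
- cell (a point): Centre of the mouth of the empty round cell, at the level of the panel face. The cell is a blind recess 43 mm in diameter and 8 mm deep with a flat black floor and a 1 mm chamfer at the mouth; axes as the panel's.
- cap: Loose blue round knob cap, 28 mm diameter, 16 mm high, standing on the panel face near panel x = -112, y = +45 mm. Origin at the centre of its underside. To be left alone.
- screwdriver: Red-handled screwdriver, 190 mm long, lying on the bench along its x, left of the panel. To be left alone.
- tape: Yellow roll of tape lying flat, 90 mm diameter, 20 mm high, left of the panel. To be left alone.
- jar: Blue jar with a white cap, 50 mm diameter, 50 mm high, beyond the panel. To be left alone.
- spool: Grey flanged spool standing upright, 56 mm diameter, 40 mm high, right of the panel. To be left alone.
- brush: Brush with a wooden handle, 170 mm long, lying along its x, right of the panel. To be left alone.
- connector: White terminal block 20 x 50 x 16 mm, beyond the panel. To be left alone.
Not all that is in view belongs to the job. Of the things that look like the lens, the smallest one is meant.

How it is judged:
By the outcome, as a careful person would: the job done as asked, in the order asked, and still so for the second after the job is handed in, with the robot touching nothing.
It also fails if it takes over 42 s, if anything falls off the work surface, if the arm or the gripper's body presses on something with over 40 N, if the wrist force passes 120 N, or if a joint passes its speed limit or range.

## Working session

There is one attempt and no reset: what is moved stays moved. The work goes in short steps, Python scripts to look and compute and a shell command to move; the robot and the scene stay as the last step left them, time stands still between calls to the robot, and variables do not carry over. Pictures are saved under pics/ and viewed, and the job is handed in when it is done.

```bash
mkdir -p pics; ls; python3 - <<'E'
from cell import manip,get_image,camera_info
import cv2
s=manip.sense();print(s['t'],s['ee_pos'],s['tcp_rot'],s['width'])
for n in("scene","side","wrist"):
    cv2.imwrite(f"pics/{n}0.png",get_image(n)[:,:,::-1]);print(camera_info(n))
E
```

```text
pics
0.0 [ 6.24538896e+02 -2.57494485e-02  2.21885625e+02] [-1.79924347e+02  4.62218375e-04  8.99990591e+01] 91.69377963197209
{'fx': 392.8803804616606, 'fy': 392.8803804616606, 'cx': 282.4449657235195, 'cy': 207.29755929325376, 'dist_coeffs': array([0.00769963, 0.        , 0.        , 0.        , 0.        ]), 'xyz': array([1291.38039799,  474.65118535,  666.02830503]), 'orientation': array([ 55.17042991,   0.33156284, 125.24402791])}
{'fx': 432.8064513256986, 'fy': 432.8064513256986, 'cx': 280.4317574851021, 'cy': 206.19843571202875, 'dist_coeffs': array([0.01391799, 0.        , 0.        , 0.        , 0.        ]), 'xyz': array([ 245.8174859 , -628.61289926,  711.38618951]), 'orientation': array([ 47.97101251,   0.24911137, -31.18470666])}
{'fx': 356.6695978056124, 'fy': 356.6695978056124, 'cx': 285.7008495976082, 'cy': 204.97346306009425, 'dist_coeffs': array([-0.03687015,  0.        ,  0.        ,  0.        ,  0.        ]), 'tool_from_camera': array([[ 3.74639625e-04,  9.63489612e-01,  2.67745451e-01,
         7.56635627e+01],
       [ 9.99999135e-01, -6.98569440e-04,  1.11458513e-03,
        -9.32994492e-01],
       [ 1.26092998e-03,  2.67744802e-01, -9.63489040e-01,
        -1.62064049e+02],
       [ 0.00000000e+00,  0.00000000e+00,  0.00000000e+00,
         1.00000000e+00]])}
```

View pics/scene0.png

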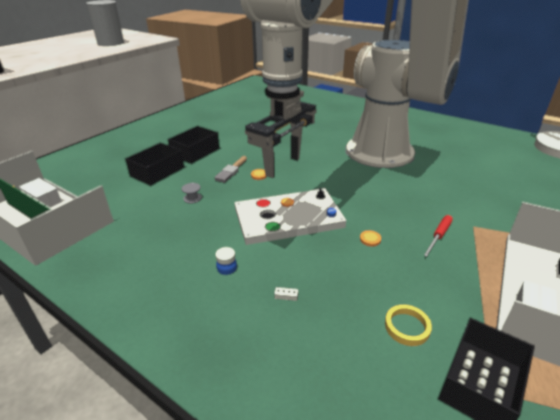

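View pics/side0.png

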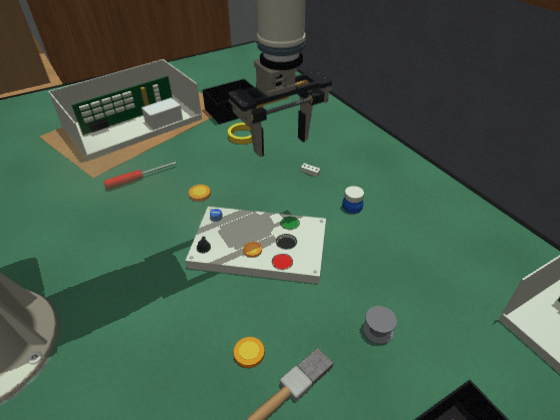

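View pics/wrist0.png

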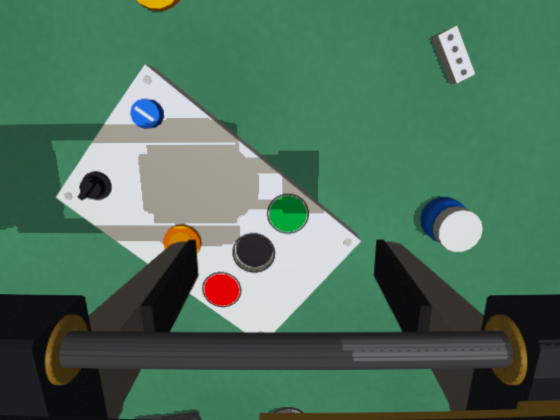

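The wrist picture shows the panel with the blue cap at (146,113), switch (94,186), green lamp (288,213), empty cell (254,252) and red lamp (221,289).

There are three amber candidates:
- One on the panel, at wrist (182,240), side (252,249).
- A larger disc on the bench, at side (249,351).
- Another larger disc on the bench, at side (200,192).

The one on the panel is the smallest and lies on the panel face, so it fits the description. Next I'll confirm it in a crop and measure.

```bash
cat > h.py <<'E'
import numpy as np,cv2
from scipy.spatial.transform import Rotation as Ro
from cell import manip,get_image,camera_info
def campose(n,s):
    c=camera_info(n)
    if n=='wrist':
        T=np.eye(4);T[:3,:3]=Ro.from_euler('xyz',s['tcp_rot'],degrees=True).as_matrix();T[:3,3]=s['ee_pos']
        T=T@c['tool_from_camera'];return c,T[:3,:3],T[:3,3]
    return c,Ro.from_euler('xyz',c['orientation'],degrees=True).as_matrix(),np.array(c['xyz'])
def cast(n,uv,z,s):
    c,R,p=campose(n,s)
    K=np.array([[c['fx'],0,c['cx']],[0,c['fy'],c['cy']],[0,0,1]])
    u=cv2.undistortPoints(np.float64(uv).reshape(-1,1,2),K,c['dist_coeffs'])[:,0]
    d=np.c_[u[:,0],-u[:,1],-np.ones(len(u))]@R.T
    return p+d*((z-p[2])/d[:,2])[:,None]
def blobs(img,lo,hi,amin=60):
    h=cv2.cvtColor(img,cv2.COLOR_RGB2HSV)
    m=cv2.inRange(h,np.array(lo),np.array(hi))
    cs,_=cv2.findContours(m,cv2.RETR_EXTERNAL,cv2.CHAIN_APPROX_NONE)
    return [c for c in cs if cv2.contourArea(c)>amin]
COL={'amber':((9,150,90),(22,255,255)),'red':((0,200,90),(5,255,255)),'green':((50,200,60),(70,255,255)),'black':((0,0,0),(179,90,60))}
def circ(n,c,z,s):
    P=cast(n,c[:,0].astype(float)+0.0,z,s)[:,:2].astype(np.float32)
    (x,y),r=cv2.minEnclosingCircle(P.reshape(-1,1,2))
    A=np.c_[2*P,np.ones(len(P))];q=np.linalg.lstsq(A,(P**2).sum(1),rcond=None)[0]
    return np.round([q[0],q[1],np.sqrt(q[2]+q[0]**2+q[1]**2)],1),np.round([x,y,r],1)
E
python3 - <<'E'
from h import *
s=manip.sense()
for n in('wrist','side','scene'):
    im=cv2.imread(f'pics/{n}0.png')[:,:,::-1].copy()
    for k in COL:
        for c in blobs(im,*COL[k]):
            z=33 if k=='amber' else 25
            M=c[:,0].mean(0)
            a,b=circ(n,c,z,s)
            if a[2]<40: print(n,k,M.round(),a,b)
im=cv2.imread('pics/wrist0.png')[60:340,40:380]
cv2.imwrite('pics/crop0.png',cv2.resize(im,None,fx=2.1,fy=2.1,interpolation=cv2.INTER_CUBIC))
E
```

```text
wrist amber [183. 238.] [513.5 -60.2  16.4] [512.9 -62.1  20.1]
wrist amber [157.   5.] [507.6 186.4  25.1] [507.8 168.4  19. ]
wrist red [221. 289.] [ 550.7 -123.    18.7] [ 550.5 -123.    19.3]
wrist green [287. 214.] [625.1 -33.4  15.5] [624.9 -33.6  19.1]
wrist black [169. 417.] [ 473.5 -307.4   25. ] [ 472.  -309.4   41.6]
wrist black [255. 249.] [588.9 -74.7  18.6] [589.2 -73.9  20.1]
wrist black [ 94. 187.] [423.4  -4.2  15.6] [422.2  -6.   19.4]
side amber [249. 352.] [ 395.2 -271.4   26.6] [ 395.5 -271.6   28.2]
side amber [252. 249.] [512.3 -66.7  19.4] [512.4 -66.7  20.9]
side amber [199. 192.] [491.5 164.   26.3] [492.1 163.7  28.6]
side red [282. 261.] [ 551.3 -123.    16.4] [ 551.1 -123.    18.2]
side black [286. 243.] [586.5 -82.6  16.3] [586.  -84.   19.6]
side black [203. 245.] [431.    4.9  16.7] [432.2   5.8  22.4]
side black [ 98. 125.] [360.7 621.3  29. ] [358.  624.7  37. ]
scene amber [370. 238.] [534.5 206.9  24.8] [535.2 206.   27.9]
```

View pics/crop0.png

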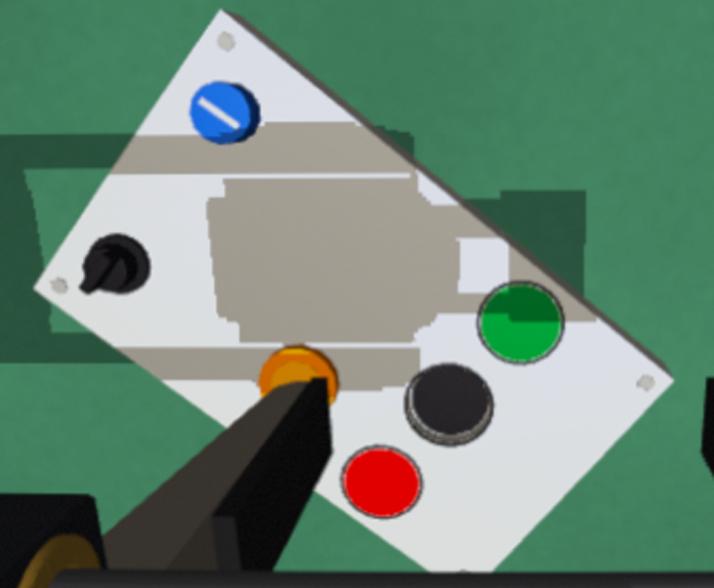

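The crop confirms it: the small amber lens lies on the grey panel, partly hidden by a finger. The plan is to push with two fingers about 24 mm apart, so the disc nests between them. First I'll move behind the lens.

```bash
python3 -m jog '[-0.24,-0.65,0.45,0,0,0,188,-0.24,-0.65,0.45,0,0,0,188,-0.24,-0.65,0.45,0,0,0,188,-0.24,-0.65,0.45,0,0,0,188,-0.24,-0.65,0.45,0,0,0,188,-0.24,-0.65,0.45,0,0,0,188,-0.24,-0.65,0.45,0,0,0,188,-0.24,-0.65,0.45,0,0,0,188]' 20
python3 -m jog '[0,0,0,0,0,1,188,0,0,0,0,0,1,188,0,0,0,0,0,1,188,0,0,0,0,0,1,188,0,0,0,0,0,1,188,0,0,0,0,0,1,188,0,0,0,0,0,1,188,0,0,0,0,0,1,188,0,0,0,0,0,1,188,0,0,0,0,0,1,188,0,0,0,0,0,1,188,0,0,0,0,0,1,188]'
python3 -m jog '[0,0,0,0,0,1,188,0,0,0,0,0,1,188,0,0,0,0,0,1,188,0,0,0,0,0,1,188,0,0,0,0,0,0.7,188,0,0,0,0,0,0,188,0,0,0,0,0,0,188]'
cat > look.py <<'E'
import sys
from h import *
t=sys.argv[1];s=manip.sense();im=get_image('wrist')
print(s['t'],s['ee_pos'].round(1),s['tcp_rot'].round(1),round(s['width'],1),s['force'].round(1))
cv2.imwrite(f'pics/w{t}.png',im[:,:,::-1])
sd=get_image('side');cv2.imwrite(f'pics/s{t}.png',cv2.resize(sd[170:320,150:370],None,fx=3,fy=3,interpolation=cv2.INTER_CUBIC)[:,:,::-1])
for n,I in(('wrist',im),('side',sd)):
  for k in COL:
    for c in blobs(I,*COL[k]):
        a,b=circ(n,c,33 if k=='amber' else 25,s)
        if a[2]<30:print(n,k,c[:,0].mean(0).round(),a,b)
E
python3 look.py 1
```

```text
t: 0.82
ee_pos: [467.9, -57.8, 114.0]
tcp_rot: [-180.0, 0.0, 90.0]
force: [0.9, -0.4, -0.2]
width: 40.8
t: 1.82
ee_pos: [468.9, -57.6, 114.5]
tcp_rot: [-180.0, 0.0, 17.7]
force: [-0.4, -0.1, -0.0]
width: 24.1
t: 2.4
ee_pos: [468.9, -57.6, 114.5]
tcp_rot: [180.0, 0.0, -10.1]
force: [0.2, 0.3, -0.1]
width: 24.7
2.4 [468.9 -57.6 114.5] [180.    0.  -10.1] 24.7 [ 0.2  0.3 -0.1]
wrist amber [532. 242.] [ 414.2 -238.    22.2] [ 414.1 -238.3   27.5]
wrist amber [  2. 222.] [500.8 156.   13.2] [498.8 151.3  19.1]
wrist red [360.  79.] [ 550.8 -122.7   18.9] [ 550.8 -122.7   19.3]
wrist green [210.   6.] [611.7 -34.3   8.7] [611.4 -34.8  12.9]
wrist black [291.  15.] [590.7 -79.3  13.3] [591.4 -80.2  17.5]
side amber [249. 352.] [ 395.2 -271.5   26.6] [ 395.5 -271.6   28.2]
side amber [252. 249.] [512.2 -66.8  19.2] [513.1 -67.5  20.9]
side amber [198. 192.] [491.  164.2  24. ] [490.1 163.5  29.3]
side red [281. 261.] [ 550.5 -124.3   15. ] [ 550.8 -123.1   18.2]
side black [286. 243.] [586.6 -82.8  16.3] [585.5 -84.9  19.5]
side black [203. 245.] [431.1   4.5  17.5] [431.2   6.4  22.6]
side black [ 97. 125.] [358.1 620.1  28.3] [358.1 622.7  35.6]
```

View pics/w1.png

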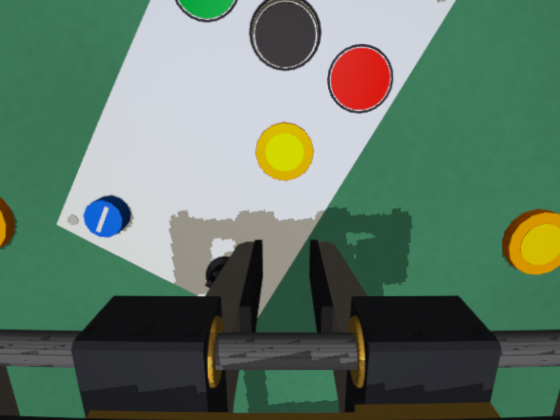

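The wrist view is now clear: the lens is at (285,151), the cell at (285,33), the red lamp at (360,79), and the fingers are behind the lens. The sunlit lens reads yellow, so I'll widen the amber mask.

```bash
sed -i "s/(22,255,255)/(33,255,255)/" h.py; cat > rel.py <<'E'
import sys
from h import *
s=manip.sense();im=cv2.imread(f'pics/w{sys.argv[1]}.png')[:,:,::-1].copy()
cell=np.array([587.7,-78.3])
R=Ro.from_euler('xyz',s['tcp_rot'],degrees=True).as_matrix()
def tool(p): return (R.T@(np.r_[p,25]-s['ee_pos'])).round(1)
print('cell tool',tool(cell))
for c in blobs(im,*COL['amber']):
    a,b=circ('wrist',c,33,s)
    if abs(a[0]-530)<75 and abs(a[1]+75)<60:print('lens',a,b,'tool',tool(a[:2]),tool(b[:2]),'to cell',np.degrees(np.arctan2(*(cell-b[:2])[::-1])),np.hypot(*(cell-b[:2])))
E
python3 rel.py 1
```

```text
cell tool [120.6  -0.3  89.5]
lens [512.6 -64.3  19.1] [512.7 -64.2  19.6] tool [44.2 -1.  89.5] [44.2 -1.1 89.5] to cell -10.647327710377807 76.3138912649591
```

```bash
python3 -m jog '[0,-0.02,0.6,0,0,0,188,0,0,0.6,0,0,0,188,0,0,0.6,0,0,0,188,0,0,0.4,0,0,0,188,0,0,0.3,0,0,0,188,0,0,0.1,0,0,0,188,0,0,0,0,0,0,188]'
python3 look.py 2; python3 rel.py 2
```

```text
t: 3.08
ee_pos: [468.8, -57.0, 36.1]
tcp_rot: [180.0, 0.1, -10.2]
force: [-0.0, 0.4, -1.6]
width: 24.2
3.0833 [468.8 -57.   36.1] [ 1.80e+02  1.00e-01 -1.02e+01] 24.2 [-0.   0.4 -1.6]
wrist amber [361. 358.] [404.6 -65.7  24.4] [403.  -86.5  19. ]
wrist amber [211. 357.] [412.9 -25.7  23.6] [418.2  -6.4  19.9]
wrist amber [285. 171.] [512.8 -64.4  19.3] [512.8 -64.4  19.7]
wrist red [396.  64.] [ 551.  -122.9   19.3] [ 551.  -122.9   19.6]
wrist black [519. 416.] [ 352.8 -180.7   28.2] [ 334.6 -176.6   32.6]
wrist black [ 37. 408.] [401.8 105.7  27. ] [395.5 107.1  36.5]
wrist black [395.  64.] [ 551.  -122.8   21.6] [ 550.9 -122.7   21.9]
wrist black [285.  17.] [580.3 -76.8  14.7] [585.4 -77.6  18.9]
wrist black [285.  31.] [588.  -78.1  22.4] [585.6 -77.7  22.9]
side amber [249. 352.] [ 395.3 -271.1   26.9] [ 394.9 -271.    28.4]
side amber [196. 193.] [485.2 165.1  23. ] [489.2 163.7  30. ]
side red [282. 261.] [ 551.7 -122.9   16.5] [ 552.4 -122.4   18.8]
side black [286. 243.] [586.7 -82.7  16.2] [585.5 -84.9  19.5]
side black [203. 245.] [431.    4.5  17.4] [431.2   6.4  22.6]
side black [ 97. 125.] [358.  619.9  28.3] [357.6 622.4  35.7]
cell tool [120.1   0.   12.1]
lens [513.4 -64.5  19.4] [513.4 -64.5  19.8] tool [44.5 -0.4 12. ] [44.5 -0.4 12. ] to cell -10.521849212014015 75.57069537856596
```

View pics/w2.png

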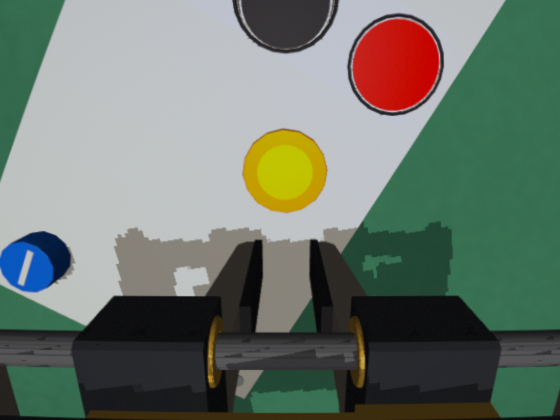

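View pics/s2.png

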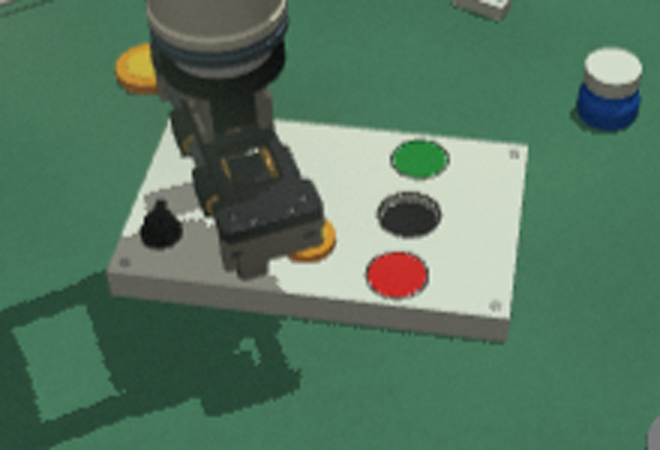

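Fingers are down 3 mm above the face; lens at (285,171) lies in line with the cell at (285,~20). Push part way, then check.

```bash
python3 -m jog '[0.2,0,0,0,0,0,188,0.2,0,0,0,0,0,188,0.15,0,0,0,0,0,188,0.15,0,0,0,0,0,188,0.15,0,0,0,0,0,188,0.15,0,0,0,0,0,188,0.15,0,0,0,0,0,188,0.15,0,0,0,0,0,188,0.15,0,0,0,0,0,188,0.1,0,0,0,0,0,188,0.05,0,0,0,0,0,188,0,0,0,0,0,0,188]'
python3 look.py 3|head -1; python3 rel.py 3
```

```text
t: 4.18
ee_pos: [516.7, -65.6, 36.5]
tcp_rot: [-180.0, -0.0, -10.2]
force: [0.5, -0.4, 0.5]
width: 24.3
4.1833 [516.7 -65.6  36.5] [-180.    -0.   -10.2] 24.3 [ 0.5 -0.4  0.5]
cell tool [72.7 -0.1 11.5]
lens [459.4 -24.1  15. ] [462.4 -13.5  16.8] tool [-63.2 -30.7  11.5] [-62.1 -41.6  11.5] to cell -27.346143723307677 141.06427612971336
lens [541.2 -70.1  19.4] [541.1 -70.2  20.1] tool [25.5  0.1 11.5] [25.4  0.2 11.5] to cell -9.860618048014945 47.298731484047245
```

View pics/w3.png

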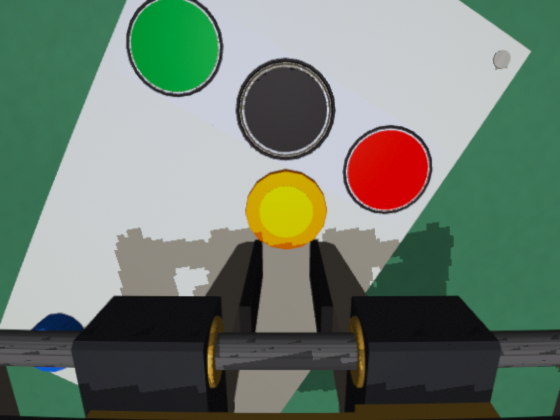

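The lens is nested between the fingers at (286,210), straight below the cell at (285,108), with 47 mm to go. I'll keep pushing and slow down at the rim.

```bash
python3 -m jog '[0.15,0,0,0,0,0,188,0.15,0,0,0,0,0,188,0.15,0,0,0,0,0,188,0.15,0,0,0,0,0,188,0.12,0,0,0,0,0,188,0.1,0,0,0,0,0,188,0.1,0,0,0,0,0,188,0.1,0,0,0,0,0,188,0.1,0,0,0,0,0,188,0.1,0,0,0,0,0,188,0.1,0,0,0,0,0,188,0.1,0,0,0,0,0,188]'
python3 look.py 4|head -1; python3 rel.py 4
```

```text
t: 5.28
ee_pos: [558.6, -73.1, 36.6]
tcp_rot: [-180.0, -0.0, -10.2]
force: [0.3, 0.4, 0.3]
width: 24.1
5.2833 [558.6 -73.1  36.6] [-180.    -0.   -10.2] 24.1 [0.3 0.4 0.3]
cell tool [29.3 -0.  11.6]
lens [502.3 -42.   24. ] [507.7 -22.3  19.7] tool [-61.2 -20.6  11.6] [-59.4 -41.   11.6] to cell -34.99202019855864 97.65244492586967
lens [495.  -86.   21.3] [ 493.6 -103.    20. ] tool [-60.6  24.   11.6] [-59.   41.   11.6] to cell 14.70759185897649 97.28771762149631
lens [583.6 -77.6  19.6] [583.6 -77.7  20.2] tool [25.1  0.  11.6] [25.1  0.1 11.6] to cell -8.325650330426713 4.143669871020154
```

View pics/w4.png

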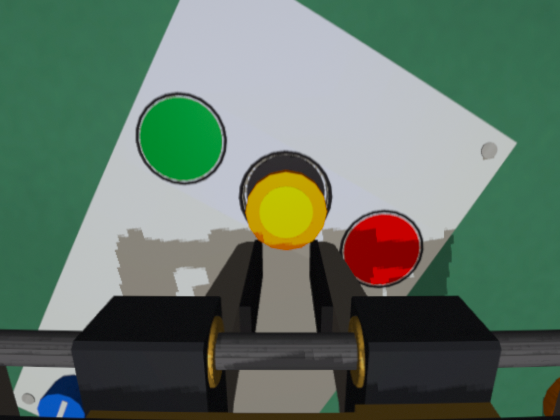

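View pics/s4.png

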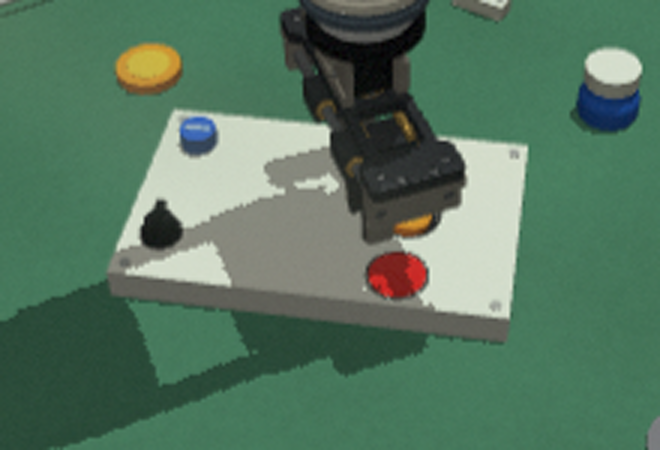

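The lens has its front edge in the cell, roughly 4 mm short of centre. I'll push on slowly.

```bash
python3 -m jog '[0.05,0,0,0,0,0,188,0.05,0,0,0,0,0,188,0.03,0,0,0,0,0,188,0,0,0,0,0,0,188,0,0,0,0,0,0,188]'
python3 look.py 5|head -1; python3 rel.py 5
python3 -c "
import cv2;i=cv2.imread('pics/w5.png')[100:300,180:400];cv2.imwrite('pics/w5c.png',cv2.resize(i,None,fx=3,fy=3,interpolation=cv2.INTER_CUBIC))"
```

```text
t: 5.8
ee_pos: [562.1, -73.8, 36.6]
tcp_rot: [180.0, 0.0, -10.2]
force: [0.4, -0.1, -0.2]
width: 24.2
5.8 [562.1 -73.8  36.6] [180.    0.  -10.2] 24.2 [ 0.4 -0.1 -0.2]
cell tool [26.1 -0.  11.6]
lens [504.5 -46.6  27.6] [511.2 -23.   20. ] tool [-61.4 -16.5  11.6] [-59.  -40.9  11.6] to cell -35.862256321992525 94.3945973030237
lens [498.7 -82.5  24.9] [ 497.1 -103.7   20.3] tool [-60.8  19.8  11.6] [-58.6  41.   11.6] to cell 15.661010425594098 94.09314534013625
lens [588.2 -78.3  19.4] [588.3 -78.2  20.2] tool [26.6 -0.1 11.6] [26.6 -0.3 11.6] to cell -170.53767779197352 0.6082762530297313
```

View pics/w5c.png

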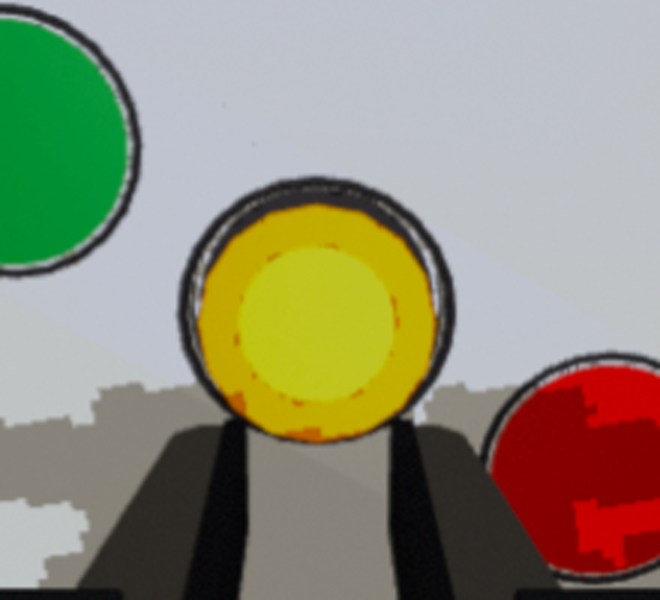

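The rear of the lens still covers the rear rim and there is a gap at the front, so it needs a little more.

```bash
python3 -m jog '[0.03,0,0,0,0,0,188,0.03,0,0,0,0,0,188,0.02,0,0,0,0,0,188,0,0,0,0,0,0,188,0,0,0,0,0,0,188]'
python3 look.py 6|head -1; python3 rel.py 6
python3 -c "
import cv2;i=cv2.imread('pics/w6.png')[100:300,180:400];cv2.imwrite('pics/w6c.png',cv2.resize(i,None,fx=3,fy=3,interpolation=cv2.INTER_CUBIC))"
```

```text
t: 6.32
ee_pos: [564.5, -74.2, 36.6]
tcp_rot: [-180.0, -0.0, -10.2]
force: [0.0, 0.2, 0.4]
width: 24.1
6.3167 [564.5 -74.2  36.6] [-180.    -0.   -10.2] 24.1 [0.  0.2 0.4]
cell tool [23.6 -0.  11.6]
lens [500.5 -82.7  24.8] [ 498.9 -104.    19.6] tool [-61.4  19.7  11.6] [-59.2  41.   11.6] to cell 16.141205380624946 92.44419938535901
lens [507.6 -45.4  26.2] [513.9 -23.5  20.3] tool [-61.  -18.2  11.6] [-58.7 -40.9  11.6] to cell -36.59563795872213 91.92105308361089
lens [589.6 -78.7  18.8] [589.7 -78.7  19.3] tool [25.6  0.  11.6] [25.7 -0.  11.6] to cell 168.69006752597963 2.039607805437115
```

View pics/w6c.png

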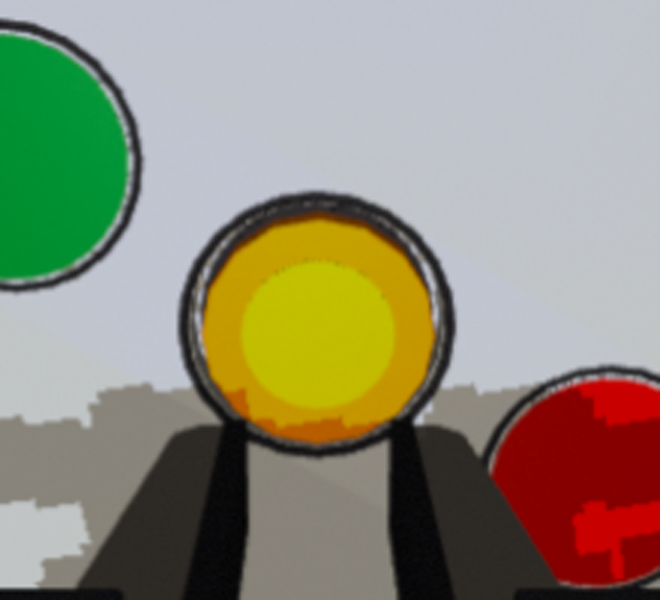

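The lens has dropped: the cell's rim now shows all round it. I'll back off, lift and check it unobstructed.

```bash
python3 -m jog '[-0.1,0,0,0,0,0,188,-0.3,0,-0.1,0,0,0,188,-0.5,0,-0.3,0,0,0,188,-0.5,0,-0.5,0,0,0,188,-0.2,0,-0.8,0,0,0,188,0,0,-0.8,0,0,0,188,0,0,-0.4,0,0,0,188,0,0,0,0,0,0,188,0,0,0,0,0,0,188]'
python3 look.py 7; python3 rel.py 7
python3 -c "
import cv2;i=cv2.imread('pics/w7.png')[0:200,170:390];cv2.imwrite('pics/w7c.png',cv2.resize(i,None,fx=3,fy=3,interpolation=cv2.INTER_CUBIC))"
```

```text
t: 7.17
ee_pos: [517.0, -65.6, 124.0]
tcp_rot: [-180.0, -0.1, -10.2]
force: [-0.6, 0.1, 0.1]
width: 24.2
7.1667 [517.  -65.6 124. ] [-1.80e+02 -1.00e-01 -1.02e+01] 24.2 [-0.6  0.1  0.1]
wrist amber [520. 288.] [ 417.9 -241.2   26.2] [ 418.2 -240.2   28.5]
wrist amber [ 11. 271.] [505.3 161.8  19.9] [505.1 163.9  27.3]
wrist amber [285. 111.] [586.8 -78.2  18.8] [586.8 -78.1  19.3]
wrist red [354. 150.] [ 550.5 -122.7   18.9] [ 550.5 -122.7   19.2]
wrist green [210.  68.] [624.6 -35.   17.8] [624.7 -33.4  19.1]
side amber [249. 352.] [ 395.2 -271.1   26.8] [ 394.9 -271.    28.4]
side amber [286. 242.] [583.7 -85.8  18.5] [583.7 -85.8  19.6]
side amber [199. 192.] [491.8 164.5  26.5] [490.4 164.3  29.2]
side red [281. 262.] [ 550.4 -124.2   15.4] [ 550.7 -123.2   18.2]
side black [203. 246.] [431.    4.1  17.2] [432.    5.9  22.4]
side black [ 97. 125.] [358.4 619.6  28.2] [358.  621.5  35.3]
cell tool [72.7 -0.1 97.6]
lens [585.8 -78.   18.7] [585.8 -77.9  19.2] tool [70.8 -0.  97.6] [70.8 -0.1 97.6] to cell -11.888658039627177 1.941648783894847
```

View pics/w7c.png

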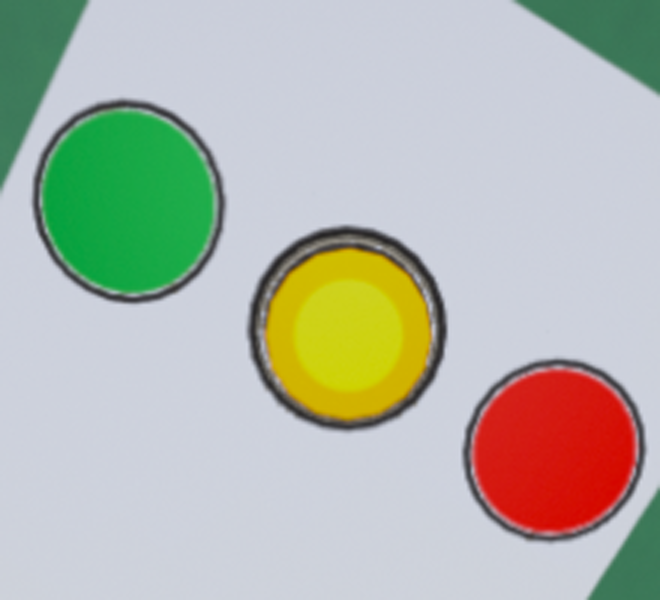

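View pics/s7.png

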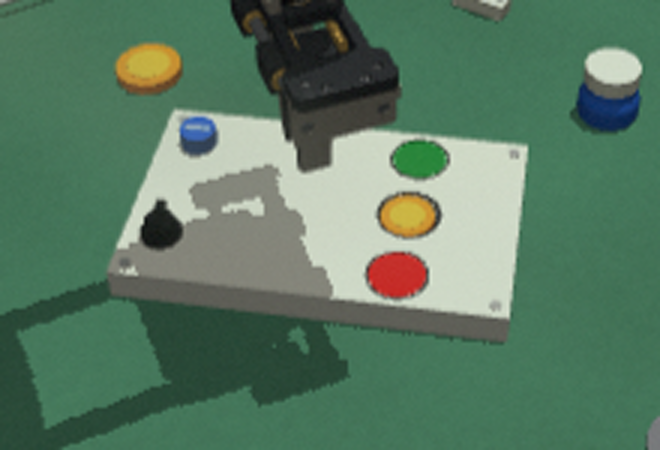

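The lens sits inside the rim, with an even ring round it in both views. One numeric check at face height comes next: the position and roundness of the lens in both views, and the neighbours unmoved.

```bash
python3 - <<'E'
from h import *
s=manip.sense()
for n in('wrist','side'):
    im=get_image(n)
    for k in('amber','red','green'):
        for c in blobs(im,*COL[k]):
            u=c[:,0].mean(0)
            if n=='side' and not(240<u[0]<320 and 210<u[1]<280) or n=='wrist' and not 150<u[0]<400: continue
            for z in((25,33) if k=='amber' else (25,)):
                P=cast(n,c[:,0].astype(float),z,s)[:,:2].astype(np.float32)
                print(n,k,z,[np.round(v,1) for v in cv2.fitEllipse(P)])
E
```

```text
wrist amber 25 [array([392.1,  22.8]), array([ 6.3, 61. ]), np.float64(74.8)]
wrist amber 33 [array([398.2,  19.6]), array([ 6.2, 59.1]), np.float64(74.8)]
wrist amber 25 [array([ 371.5, -105.6]), array([ 5.9, 65.7]), np.float64(84.4)]
wrist amber 33 [array([ 378.2, -104.8]), array([ 5.8, 63.7]), np.float64(84.4)]
wrist amber 25 [array([586.9, -78.1]), array([38.5, 39.1]), np.float64(93.6)]
wrist amber 33 [array([587. , -78.1]), array([37.3, 37.9]), np.float64(93.6)]
wrist red 25 [array([ 550.7, -122.8]), array([37.8, 37.8]), np.float64(112.1)]
wrist green 25 [array([624.9, -34.7]), array([34.1, 38.9]), np.float64(91.2)]
side amber 25 [array([587.7, -79.4]), array([37.1, 38.1]), np.float64(52.0)]
side amber 33 [array([583.7, -85.8]), array([36.6, 37.7]), np.float64(52.0)]
side red 25 [array([ 550.5, -123.7]), array([29.6, 35.3]), np.float64(55.9)]
```

At face height the two views agree (586.9,-78.1 and 587.7,-79.4, with the cell at 587.7,-78.3). At lens-on-face height they are about 8 mm apart. So the lens is flush, and its outline is round.

```bash
python3 -c "
from cell import ticket,manip
print(ticket.job_done(), manip.sense()['t'])"
```

```text
the job is handed in; nothing more can be done
the job is handed in; nothing more can be done
```

The amber lens is in the empty cell between the green and red lamps, and I handed the job in shortly after 7 s on the robot's clock. I pushed it along the panel face with two fingertips about 24 mm apart, held 3 mm above the face. It dropped in, and the gripper then backed off and lifted clear.

**Lens position:** In the last check, the wrist and side views put the lens within about 1 mm of the cell centre when measured at face height. They disagreed by about 8 mm when I assumed the lens still lay on top of the face. Its outline was round and the rim showed all round it, so it lies level and flush within the roughly 2 mm camera accuracy.

**Other objects:** The red and green lamps and the two larger amber discs measured within a few millimetres of their first positions. The cap and switch looked unmoved. I did not re-measure the other things on the bench, but the arm never went near them. Force readings stayed under about 2 N.

**Checks that disagreed:** The black and amber colour masks also picked up parts of the gripper, which I discarded. Shadow and partial views made the green lamp's fit slightly oval in the wrist view, and likewise the red lamp's in the side view.

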